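# Roll a bearing sleeve up the inspection ramp to its stop

### The job

Push the steel bearing sleeve that lies on the fixture's low landing up the incline with your fingertips, until it drops into the seat at the top against the stop, and leave it resting there. Roll it slowly and steadily, a few centimetres a second, keeping the fingers behind it so that it never runs back; do not lift or carry it. Leave the jar, the spare sleeve, the bearing ring and the wrench where they are.

Things in the scene. Friction and masses are not known exactly. Their poses are not given: they have to be found in the camera images.
- ramp: Fixed inspection fixture, base 333 x 130 mm, placed and turned differently each time. Origin on the bench under it; x uphill, y across, z up. Level landing x = -162 to -60 mm, 10 mm above the bench; its low end is closed by a lip 8 mm thick, 4 mm high. Then the incline, the seat and the stop. Guide rails 96 mm apart inside stand 8 mm above landing and incline on both sides.
- incline (a point): Middle of the incline's foot (fixture x = -60 mm, 10 mm above the bench). The incline rises at 9 degrees to fixture x = +100 mm, 35.3 mm above the bench. Axes: x up the incline, y across, z square to its surface.
- seat (a point): Sleeve's centre when seated against the stop: fixture x = +118 mm, y = 0, 55.3 mm above the bench; axes as the fixture's. The seat is level, 43 mm long, 5 mm below the incline's top edge, 30.3 mm above the bench; the sleeve has 3 mm of play in it, and the step keeps it in. The stop block beyond (x = +143 to +163 mm) is 70 mm high.
- sleeve: Loose steel bearing sleeve, smooth and lightly oiled, 50 mm diameter, 90 mm long, 0.35 to 0.7 kg, lying across the landing between the rails (3 mm clearance at each end). Origin at its centre, y along its axis; it rolls freely. Starts at fixture x = -125 to -80 mm, 35 mm above the bench. On the incline it rolls back if nothing is behind it.
- grease_jar: Closed jar, 54 mm diameter, 65 mm high, standing beside the fixture; leave it alone. Origin at the centre of its underside.
- spare_sleeve: Smaller steel sleeve, 40 mm diameter, 60 mm high, standing on end beside the fixture; leave it alone. Origin at the centre of its underside.
- bearing_ring: Flat steel ring, 52 mm diameter, 15 mm high, on the bench beside the fixture; leave it alone. Origin at the centre of its underside.
- wrench: Wrench 160 mm long, lying beside the fixture; leave it alone. Origin at the middle of its underside, x along it.
There are look-alikes about, which are no part of the job. Leave any orange or purple look-alike of the sleeve alone.

How it is judged:
On the way, in this order (a step that is already met when the one before it is completed fails the run):
1. the fingers push the sleeve on the incline (x of sleeve in the frame of ramp between -0.02 and 0.07 m and contact force between the fingers and sleeve above 0.05 N and z of sleeve in the frame of incline below 0.031 m).
2. the sleeve lies in the seat against the stop (x of sleeve in the frame of seat between -0.006 and 0.003 m and z of sleeve in the frame of seat between -0.003 and 0.003 m and y of sleeve in the frame of seat between -0.008 and 0.008 m and angle between the y axis of sleeve and the y axis of ramp, either way round below 0.06 rad), for 0.2 s.
At the end, for the whole second after the job is handed in: The sleeve lies at rest in the seat: its centre within 3 mm in height, from 6 mm downhill to 3 mm past the stop's point, within 8 mm sideways, its axis within 0.06 rad of square (all of step 2 and linear speed of sleeve below 0.02 m/s); the robot touches nothing.
It fails at once if the sleeve is lifted or carried: more than 8 mm off the landing or the incline ((x of sleeve in the frame of ramp above -0.06 m and z of sleeve in the frame of incline above 0.033 m) or (x of sleeve in the frame of ramp below -0.06 m and z of sleeve in the frame of ramp above 0.043 m)).
It fails at once if the sleeve runs back or is shot up: faster than 0.25 m/s before it reaches the seat (x of sleeve in the frame of ramp below 0.095 m and linear speed of sleeve above 0.25 m/s).
It fails at once if the jar, spare sleeve, bearing ring or wrench is moved by more than 15 mm (distance of any of grease_jar, spare_sleeve, bearing_ring, wrench from where it was at the start of the episode above 0.015 m).
It also fails if it takes over 45 s, if anything falls off the work surface, if the arm or the gripper's body presses on something with over 40 N, if the wrist force passes 120 N, or if a joint passes its speed limit or range.

### The arm

A 6-joint arm with a two-finger parallel gripper is mounted at the origin on the work surface. World frame = base frame: x ahead of the robot, y to its left, z up, the work surface at z = 0. Lengths are in m, angles in rad, forces in N, time in s.
With the tool pointing down it reaches from about 0.3 to 0.875 m from the base axis. Payload 6.4 kg.
Tool frame: the origin (TCP) lies at the centre of the arm's flange, where the gripper is bolted on; the fingertips stand 173 mm ahead of it and the grasp point (between the pads) lies 155 mm ahead of it; z points along the fingers, x is the direction in which the jaws open and shut, and the axes are right-handed (so a half turn about z gives the same grasp; the last joint's range is limited). The gripper opens to 85 mm and grips with 20 to 120 N. Pads are 22 mm wide; open, the fingers measure 114 mm over their backs; the gripper's body (76 mm by 85 mm) begins 54 mm behind the grasp point. The pads swing forward as they close: fully open they stand 13 mm farther back than shut.
Start: joints at [-1.42, 0.181, 1.607, -0, 1.354, -0.206], TCP at [0.201, -0.539, 0.405] pointing down, gripper open.
Joint ranges: [-2.99, 2.99], [-0.89, 2.07], [0.3, 2.58], [-1.14, 4.28], [0, 2.63], [-3.12, 3.12]. Speed limits (rad/s): [2.57, 2.57, 3.01, 3.14, 3.14, 3.14].

### API

Orientations are given as a unit quaternion [w, x, y, z].
In Python, from bench import ctrl gives the robot as it stands. The module is installed in compiled form; this text tells all that it offers.
- The arm moves only by the tool move_arm, never from a script. Its argument "moves" is a list of rows, each an object of numbers: "gripper": the opening in per cent of the stroke, from 0 (shut) to 100 (fully open); "x", "y", "z": the shift along the tool's x, y, z in cm; "roll": the turn about the tool's z in degrees. In form: [{"gripper": .., "x": .., "y": .., "z": .., "roll": ..}, ...]. A call has 1 to 5 rows; each row shifts and turns the commanded pose from where the row before left it, along the tool's axes as they then stand; what a row does not reach is not made up. A row lasts 1/8 s, in which the tool goes at most 62.5 mm and 10.7 degrees, less where a joint would pass 70% of its speed; a pose out of reach is approached as far as the arm can. A call is refused whole if a number of a shift passes 6.25 or a number of a turn 10.7, either way. A call with a gripper value outside its range is refused whole. The fingers move at their own pace and stop on an object; the grip force is fixed at half the most. Time passes only in rows, so rows that do not move let the fingers close. It gives the time, the measured TCP pose, the force and the opening at its end, in the units of the state.
- ctrl.get_obs(): the state, without advancing time (a new reading comes with each control period).
- ctrl.camera(name): name is "scene" or "side" or "wrist"; returns a dict with "img" (384x512x3 uint8, red, green, blue), "fx", "fy", "cx", "cy" (pixels), "world_from_camera" (4x4, takes a point from camera to world coordinates); the wrist camera has in their place "tool_from_camera" (4x4, takes a point from camera to tool coordinates, whose origin is the TCP and whose axes are the tool frame's). Camera axes: x right, y up, looking along -z (the intrinsics and any distortion apply to the point x, -y, -z); pixel columns grow to the right and rows downward; lengths in m; the calibration is good to about 2 mm. A picture is of the moment at which its call begins: read the wrist's pose just before it. There is no depth.
- ctrl.hand_in(): hands the job in, once; it reports no verdict.
The state is a dict: "time_s": time; "q": joint angles; "dq": joint speeds; "joint_efforts": joint torques, N m; "eef_pos": TCP position; "eef_rot": TCP orientation; "wrist_force": force on the tool from outside, world axes, zero at the start; "torque": the same for the moment, N m; "opening": opening from 0.0 (shut) to 1.0 (fully open).
Only numpy, scipy, OpenCV 4.12 (cv2) and the standard library are available. Lean on these libraries where they do the work, as an engineer would, in place of code of your own. Each camera call takes 0.05 s, during which the arm holds its last target. There are 200 camera calls.

## Working session

There is one attempt and no reset: what is moved stays moved. The work goes in short steps, Python scripts to look and compute and a tool call to move; the robot and the scene stay as the last step left them, time stands still between calls to the robot, and variables do not carry over. Pictures are saved under pics/ and viewed, about 8 in all and at most 12, crops included, and the job is handed in when it is done.

Besides the shell and the picture viewer there is one more tool, called after "Request:" by a JSON object that holds its "op" and its "data". move_arm: Moves the arm, as the interface text tells. Its arguments: {"type":"object","properties":{"moves":{"type":"array","items":{"type":"object","properties":{"gripper":{"type":"number"},"x":{"type":"number"},"y":{"type":"number"},"z":{"type":"number"},"roll":{"type":"number"}}}}},"required":["moves"]}

```bash
mkdir -p pics; python3 - <<'E'
from bench import ctrl
import cv2,numpy as np,pickle
o=ctrl.get_obs();print(o)
d={}
for n in("scene","side","wrist"):
    c=ctrl.camera(n);d[n]=c
    cv2.imwrite(f"pics/{n}0.png",cv2.resize(c["img"][:,:,::-1],None,fx=1.5,fy=1.5,interpolation=cv2.INTER_CUBIC))
    print(n,{k:v for k,v in c.items() if k!="img"})
pickle.dump(d,open("c0.pkl","wb"))
E
```

```text
{'time_s': 0.0, 'q': array([-1.42031674e+00,  1.81525709e-01,  1.60801143e+00,  1.56769970e-05,
        1.35379350e+00, -2.06304303e-01]), 'dq': array([-0.00208573, -0.00082556, -0.00066084, -0.00023303,  0.00020943,
        0.00085567]), 'joint_efforts': array([-1.64126810e-03, -4.44875479e+01, -3.51338053e+01, -4.38600982e-04,
        9.05655732e-03, -2.30514172e-05]), 'eef_pos': array([ 0.20080299, -0.5385251 ,  0.40379086]), 'eef_rot': array([-6.36638684e-04,  8.21358105e-01, -5.70412226e-01, -5.91521463e-04]), 'wrist_force': array([ 0.75748947, -0.96966979, -0.50160295]), 'torque': array([-0.02368916,  0.02605549,  0.03764965]), 'opening': 0.9985791008751986}
scene {'fx': 352.2128455080532, 'fy': 352.2128455080532, 'cx': 255.6390853884297, 'cy': 188.46397732238012, 'world_from_camera': array([[-0.34220868, -0.81348385,  0.47025232,  0.92552892],
       [ 0.93958447, -0.29166703,  0.17919644,  0.08452015],
       [-0.00861631,  0.50316435,  0.86414778,  0.73228427],
       [ 0.        ,  0.        ,  0.        ,  1.        ]])}
side {'fx': 408.4698259472236, 'fy': 408.4698259472236, 'cx': 261.77595554449164, 'cy': 190.3810580482344, 'world_from_camera': array([[ 0.96136678,  0.20543396, -0.18322336,  0.4199586 ],
       [-0.27484487,  0.75336161, -0.59741659, -0.5210623 ],
       [ 0.01530379,  0.62469446,  0.7807193 ,  0.65281004],
       [ 0.        ,  0.        ,  0.        ,  1.        ]])}
wrist {'fx': 318.3691230165845, 'fy': 318.3691230165845, 'cx': 257.1008323848288, 'cy': 189.82056583060702, 'tool_from_camera': array([[ 9.99999976e-01, -2.08503110e-04, -6.65298736e-05,
         9.18722528e-04],
       [-2.18781975e-04, -9.60461757e-01, -2.78411863e-01,
        -6.99170416e-02],
       [-5.84966005e-06,  2.78411870e-01, -9.60461780e-01,
         3.06236804e-02],
       [ 0.00000000e+00,  0.00000000e+00,  0.00000000e+00,
         1.00000000e+00]])}
```

View pics/scene0.png

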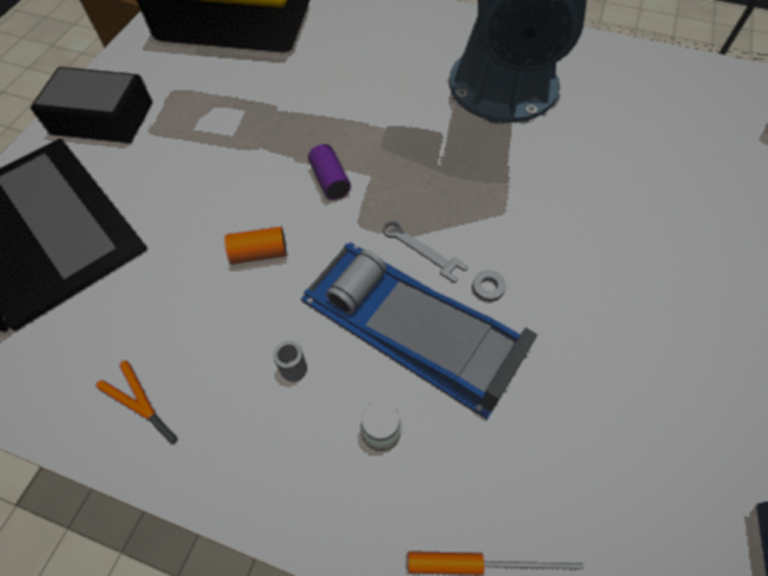

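View pics/side0.png

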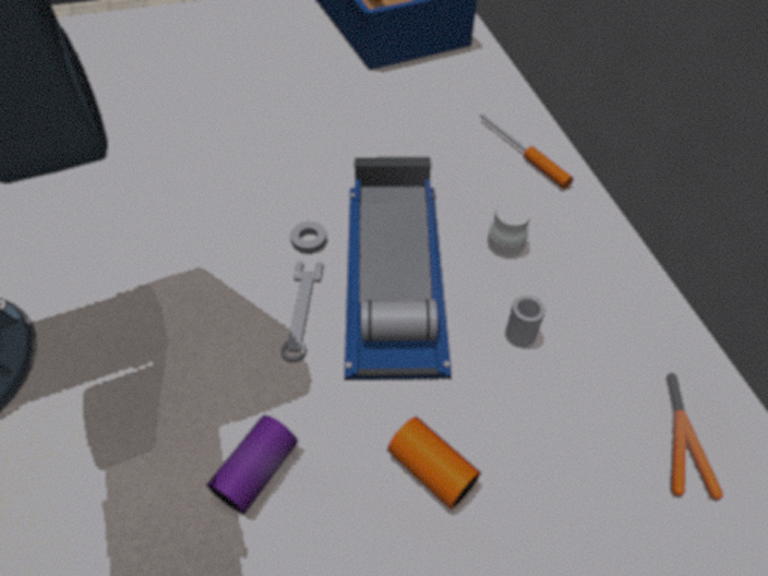

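The sleeve lies on the landing, at about (358,280) in the scene picture and (400,320) in the side picture. Uphill runs roughly along world +y. Next I fit the fixture pose and check it with an overlay.

```bash
cat > h.py <<'E'
import numpy as np,cv2
def proj(c,P,T=None):
    T=c["world_from_camera"] if T is None else T
    p=(np.atleast_2d(P)-T[:3,3])@T[:3,:3]
    return np.c_[c["cx"]+c["fx"]*p[:,0]/-p[:,2], c["cy"]-c["fy"]*p[:,1]/-p[:,2]]
def fw(q,P):
    P=np.atleast_2d(P);c,s=np.cos(q[2]),np.sin(q[2])
    return np.c_[q[0]+c*P[:,0]-s*P[:,1], q[1]+s*P[:,0]+c*P[:,1],P[:,2]]
E
python3 - <<'E'
import pickle;from h import *
from scipy.optimize import least_squares
d=pickle.load(open("c0.pkl","rb"))
a=.170;b=.065
obs=[("side",(-a,b,0),(346,377)),("side",(-a,-b,0),(450,377)),("scene",(-a,-b,0),(304,301)),("scene",(.163,-b,0),(487,415))]
def res(q): return np.concatenate([proj(d[n],fw(q,P))[0]-np.array(u)/1.5 for n,P,u in obs])
r=least_squares(res,[.5,-.1,1.5]);q=r.x;print(q,r.fun.round(1))
np.save("q.npy",q)
S=[[( -a,b,0),(-a,-b,0),(.163,-b,0),(.163,b,0),(-a,b,0)],[(-.162,.048,.018),(-.06,.048,.018),(.1,.048,.0433)],[(-.162,-.048,.018),(-.06,-.048,.018),(.1,-.048,.0433)],[(.143,-.05,.07),(.143,.05,.07)],[(-.06,-.048,.01),(-.06,.048,.01)],[(.1,-.048,.0353),(.1,.048,.0353)]]
out=[]
for n,(x,y) in (("scene",(190,150)),("side",(210,95))):
    im=cv2.resize(d[n]["img"][y:y+170,x:x+190,::-1],None,fx=3.2,fy=3.2,interpolation=cv2.INTER_CUBIC)
    im2=im.copy()
    for s in S:
        p=(proj(d[n],fw(q,s))-[x,y]+.5)*3.2
        cv2.polylines(im2,[p.round().astype(int)],False,(0,255,255),1)
    for X in np.arange(-.13,-.07,.01): pass
    cv2.imwrite(f"pics/ov_{n}.png",im2)
E
```

```text
[0.5794853  0.00351794 1.32962238] [-1.5  1.5  0.2 -0.2 -1.6  0.1  1.7  1.7]
```

View pics/ov_scene.png

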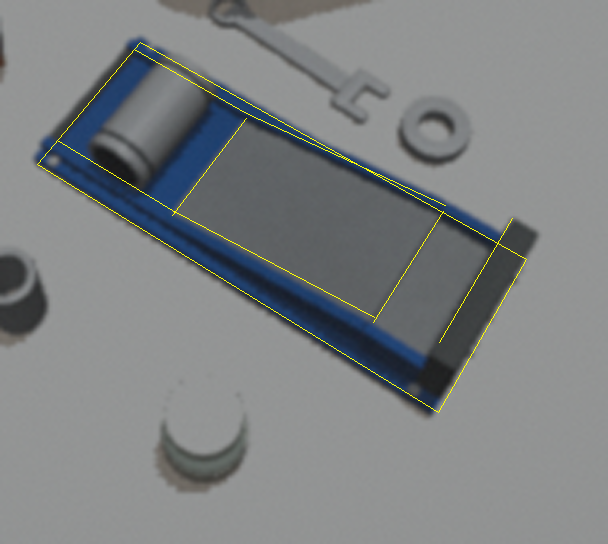

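View pics/ov_side.png

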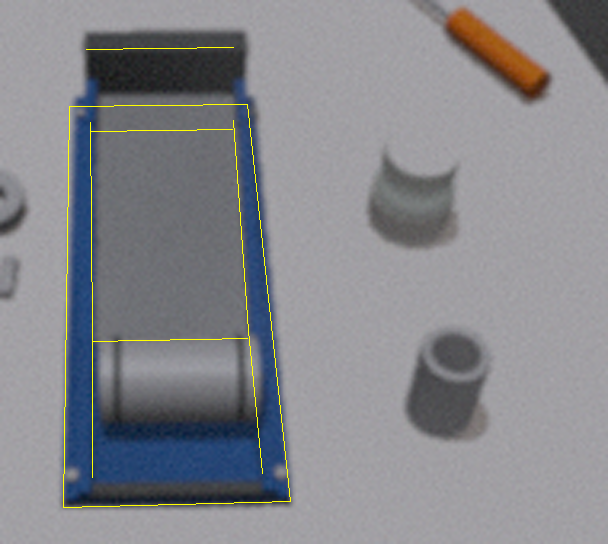

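The overlay is within 2 mm or so in the scene view, and the side view suggests a small yaw correction. I'll refit with the inner edges and per-camera offsets, and estimate where the sleeve is.

```bash
python3 - <<'E'
import pickle;from h import *
from scipy.optimize import least_squares
from scipy.spatial.transform import Rotation as R
d=pickle.load(open("c0.pkl","rb"))
off={"scene":(190,150),"side":(210,95)}
a=.170;b=.065
obs=[("side",(-a,b,0),(63,503)),("side",(-a,-b,0),(290,501)),("side",(.143,.048,.0303),(96,95)),("side",(.143,-.048,.0303),(238,95)),
("scene",(-a,-b,0),(38,166)),("scene",(.163,-b,0),(434,416)),("scene",(-.06,.048,.01),(246,120)),("scene",(.1,.048,.0353),(445,212)),("scene",(.143,.048,.0303),(497,247)),("scene",(-.06,-.048,.018),(175,212))]
def res(q):
    r=[]
    for n,P,u in obs:
        o=q[3:5] if n=="scene" else q[5:7]
        r.append(proj(d[n],fw(q,P))[0]+o-(np.array(u)/3.2+off[n]-.5))
    return np.concatenate(r+[q[3:]*.7])
r=least_squares(res,[.58,0,1.33,0,0,0,0],loss="soft_l1");q=r.x;print(q,r.fun.round(1))
np.save("q.npy",q)
# sleeve: near end-face (y=-.045) centre in scene crop ~ (119,161); side: left/right silhouettes rows top 337 bottom 423
for X in np.arange(-.13,-.075,.01):
    th=np.linspace(0,2*np.pi,73)
    v=(proj(d["side"],fw(q,np.c_[X+.025*np.cos(th),0*th,.035+.025*np.sin(th)]))+q[5:7]+.5-off["side"])*3.2
    s=(proj(d["scene"],fw(q,[X,-.045,.035]))+q[3:5]+.5-off["scene"])*3.2
    print(round(X,3),"side rows",v[:,1].min().round(),v[:,1].max().round(),"scene face",s.round())
xf=np.array([np.cos(q[2]),np.sin(q[2])]);print("roll need deg",np.degrees(q[2])-90-np.degrees(np.arctan2(-.937,.349)))
print("target TCP xy at fx=-.16", fw(q,[-.16,0,0]))
E
```

```text
[ 0.58092391  0.00437238  1.31860024 -0.07537347 -0.11387122  0.55925836
  0.51053366] [ 0.2  0.8  0.3  0.3  0.2 -0.6 -1.5 -0.9 -0.  -0.9  0.7  0.1  0.3 -0.2
 -0.6  0.6  0.4  0.8 -1.  -0.3 -0.1 -0.1  0.4  0.4]
-0.13 side rows 367.0 455.0 scene face [[ 93. 147.]]
-0.12 side rows 353.0 440.0 scene face [[104. 154.]]
-0.11 side rows 339.0 426.0 scene face [[115. 161.]]
-0.1 side rows 326.0 412.0 scene face [[127. 168.]]
-0.09 side rows 312.0 397.0 scene face [[138. 175.]]
-0.08 side rows 299.0 383.0 scene face [[150. 183.]]
roll need deg 55.121611580122604
target TCP xy at fx=-.16 [[ 0.54099892 -0.1505663   0.        ]]
```

The sleeve is at fixture x ≈ -0.108. Now I turn the tool and check the direction of the turn.

Request:
{"op": "move_arm", "data": {"moves": [{"gripper": 50, "roll": -10}, {"gripper": 50, "roll": -10}, {"gripper": 50, "roll": -10}, {"gripper": 50, "roll": -10}, {"gripper": 50, "roll": -10}]}}

```text
validation failed for argument at $.mo...
```

```bash
cat > st.py <<'E'
from bench import ctrl;from h import *
from scipy.spatial.transform import Rotation as R
import sys
q=np.load("q.npy");o=ctrl.get_obs();r=o["eef_rot"];M=R.from_quat([r[1],r[2],r[3],r[0]]).as_matrix()
p=o["eef_pos"];c,s=np.cos(q[2]),np.sin(q[2]);e=p[:2]-q[:2]
f=np.array([c*e[0]+s*e[1],-s*e[0]+c*e[1],p[2]])
print("t",o["time_s"],"fixture-frame TCP",f.round(4),"open",round(o["opening"],2),"F",o["wrist_force"].round(1))
a=np.degrees(np.arctan2(M[1,0],M[0,0])-q[2])+90
print("tool-x angle err vs -yf",(a+180)%360-180,"toolz",M[:,2].round(3))
if len(sys.argv)>1:
    t=fw(q,[float(v) for v in sys.argv[1:4]])[0]
    print("tool shift cm to target",(100*M.T@(t-p)).round(2))
E
python3 st.py -.16 0 .36
```

```text
t 0.15 fixture-frame TCP [-0.6206  0.2326  0.404 ] open 1.0 F [-0.2 -1.  -0.2]
tool-x angle err vs -yf -55.10333184552272 toolz [-0.     0.001 -1.   ]
tool shift cm to target [-24.47 -45.43   4.44]
```

Request:
{"op": "move_arm", "data": {"moves": [{"gripper": 50, "x": 0, "y": 0, "z": 0, "roll": -10}, {"gripper": 50, "x": 0, "y": 0, "z": 0, "roll": -10}, {"gripper": 50, "x": 0, "y": 0, "z": 0, "roll": -10}, {"gripper": 50, "x": 0, "y": 0, "z": 0, "roll": -10}, {"gripper": 50, "x": 0, "y": 0, "z": 0, "roll": -10}]}}

```text
time_s: 0.78
eef_pos: [0.2008, -0.5387, 0.4043]
eef_rot: [-0.0, 0.986, -0.167, -0.0]
wrist_force: [-0.2, 0.1, -0.5]
opening: 0.501
```

```bash
python3 st.py -.16 0 .36
```

```text
t 0.775 fixture-frame TCP [-0.6207  0.2326  0.4043] open 0.5 F [-0.2  0.1 -0.5]
tool-x angle err vs -yf -4.775531902903879 toolz [-0.     0.001 -1.   ]
tool shift cm to target [ 19.34 -47.84   4.45]
```

Request:
{"op": "move_arm", "data": {"moves": [{"gripper": 50, "x": 0, "y": 0, "z": 0, "roll": -4.8}, {"gripper": 50, "x": 2.4, "y": -4.6, "z": 0, "roll": 0}, {"gripper": 50, "x": 2.4, "y": -4.6, "z": 0, "roll": 0}, {"gripper": 50, "x": 2.4, "y": -4.6, "z": 0, "roll": 0}, {"gripper": 50, "x": 2.4, "y": -4.6, "z": 0, "roll": 0}]}}

```text
time_s: 1.4
eef_pos: [0.3414, -0.3839, 0.4045]
eef_rot: [-0.0, 0.992, -0.129, -0.0]
wrist_force: [1.0, 0.0, 0.2]
opening: 0.501
```

Request:
{"op": "move_arm", "data": {"moves": [{"gripper": 50, "x": 2.4, "y": -4.6, "z": 0, "roll": 0}, {"gripper": 50, "x": 2.4, "y": -4.6, "z": 0, "roll": 0}, {"gripper": 50, "x": 2.4, "y": -4.6, "z": 0, "roll": 0}, {"gripper": 50, "x": 2.4, "y": -4.6, "z": 0, "roll": 0}, {"gripper": 50, "x": 2.4, "y": -4.6, "z": 0, "roll": 0}]}}

```text
time_s: 2.02
eef_pos: [0.5161, -0.192, 0.4045]
eef_rot: [-0.0, 0.992, -0.128, -0.0]
wrist_force: [0.7, -0.4, -0.2]
opening: 0.5
```

```bash
python3 st.py -.16 0 .25
```

```text
t 2.025 fixture-frame TCP [-0.2063  0.0138  0.4045] open 0.5 F [ 0.7 -0.4 -0.2]
tool-x angle err vs -yf -0.3062525960336586 toolz [-0.  0. -1.]
tool shift cm to target [ 1.36 -4.64 15.45]
```

Request:
{"op": "move_arm", "data": {"moves": [{"gripper": 50, "x": 0.7, "y": -2.2, "z": 4, "roll": -0.3}, {"gripper": 50, "x": 0.7, "y": -2.2, "z": 4, "roll": 0}, {"gripper": 50, "x": 0, "y": 0, "z": 5, "roll": 0}, {"gripper": 50, "x": 0, "y": 0, "z": 4, "roll": 0}, {"gripper": 50, "x": 0, "y": 0, "z": 1.5, "roll": 0}]}}

```text
time_s: 2.65
eef_pos: [0.5387, -0.1537, 0.2169]
eef_rot: [-0.001, 0.992, -0.126, -0.002]
wrist_force: [0.3, 0.4, -0.6]
opening: 0.5
```

```bash
python3 st.py -.162 0 .193; python3 - <<'E'
from bench import ctrl
import cv2
a=ctrl.camera("side")["img"][60:340,150:400,::-1];b=ctrl.camera("scene")["img"][100:300,130:380,::-1]
import numpy as np
f=lambda i:cv2.resize(i,(400,int(400*i.shape[0]/i.shape[1])),interpolation=cv2.INTER_CUBIC)
a,b=f(a),f(b);b=cv2.copyMakeBorder(b,0,a.shape[0]-b.shape[0],0,0,0)
cv2.imwrite("pics/p5.png",np.hstack([a,b]))
E
```

```text
t 2.65 fixture-frame TCP [-0.1636  0.0015  0.2169] open 0.5 F [ 0.3  0.4 -0.6]
tool-x angle err vs -yf 0.0023445122715770594 toolz [-0.005  0.002 -1.   ]
tool shift cm to target [ 0.16 -0.16  2.38]
```

View pics/p5.png

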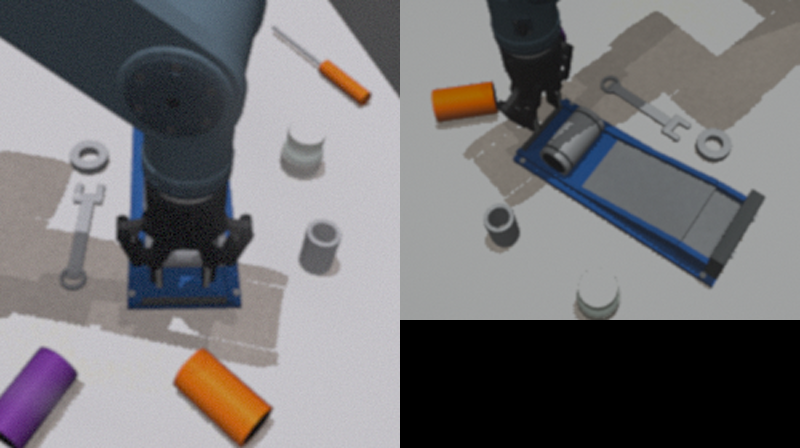

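The picture shows both fingers centred behind the sleeve, with the sleeve at about (572,140) in the right panel, and all bystanders clear. I lower the fingers and start pushing.

Request:
{"op": "move_arm", "data": {"moves": [{"gripper": 50, "x": 0.1, "y": 0, "z": 1.2, "roll": 0}, {"gripper": 50, "x": 0, "y": 0, "z": 1.2, "roll": 0}, {"gripper": 50, "x": 0, "y": -0.5, "z": 0, "roll": 0}, {"gripper": 50, "x": 0, "y": -0.4, "z": 0, "roll": 0}, {"gripper": 50, "x": 0, "y": -0.3, "z": 0, "roll": 0}]}}

```text
time_s: 3.38
eef_pos: [0.5441, -0.1427, 0.1962]
eef_rot: [0.0, 0.992, -0.126, 0.0]
wrist_force: [-0.5, 0.4, -0.0]
opening: 0.502
```

Request:
{"op": "move_arm", "data": {"moves": [{"gripper": 50, "x": 0, "y": -0.3, "z": 0, "roll": 0}, {"gripper": 50, "x": 0, "y": -0.3, "z": 0, "roll": 0}, {"gripper": 50, "x": 0, "y": -0.3, "z": 0, "roll": 0}, {"gripper": 50, "x": 0, "y": -0.3, "z": 0, "roll": 0}, {"gripper": 50, "x": 0, "y": -0.3, "z": 0, "roll": 0}]}}

```text
time_s: 4.0
eef_pos: [0.5476, -0.1283, 0.1957]
eef_rot: [-0.0, 0.992, -0.126, -0.0]
wrist_force: [0.9, -0.1, -0.6]
opening: 0.499
```

```bash
python3 st.py -.1 0 .193;  python3 - <<'E'
from bench import ctrl
import cv2
b=ctrl.camera("scene")["img"][110:290,180:400,::-1]
cv2.imwrite("pics/p6.png",cv2.resize(b,None,fx=3,fy=3,interpolation=cv2.INTER_CUBIC))
E
```

```text
t 4.0 fixture-frame TCP [-0.1368 -0.0008  0.1957] open 0.5 F [ 0.9 -0.1 -0.6]
tool-x angle err vs -yf -0.007766032287236158 toolz [-0.  0. -1.]
tool shift cm to target [-0.08 -3.68  0.27]
```

View pics/p6.png

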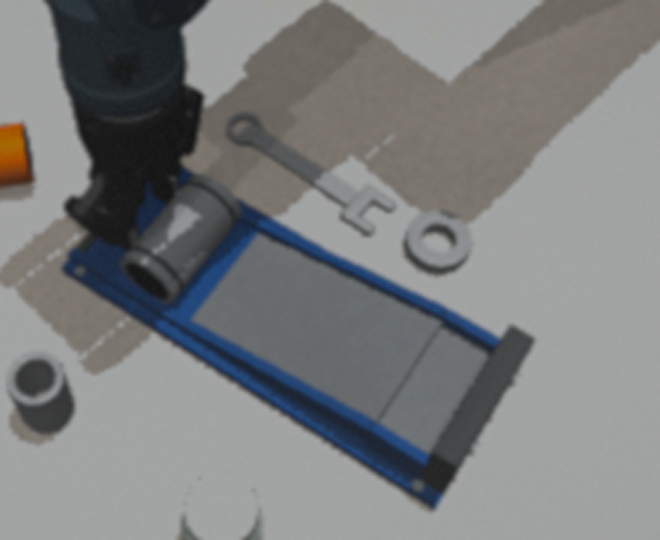

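The sleeve has advanced about 8 mm, with its near face now at about (150,278), so the fingers are in contact. I keep going.

Request:
{"op": "move_arm", "data": {"moves": [{"gripper": 50, "x": 0, "y": -0.35, "z": 0.2, "roll": 0}, {"gripper": 50, "x": 0, "y": -0.4, "z": 0.1, "roll": 0}, {"gripper": 50, "x": 0, "y": -0.4, "z": 0, "roll": 0}, {"gripper": 50, "x": 0, "y": -0.4, "z": 0, "roll": 0}, {"gripper": 50, "x": 0, "y": -0.4, "z": 0, "roll": 0}]}}

```text
time_s: 4.68
eef_pos: [0.5525, -0.1093, 0.1927]
eef_rot: [-0.0, 0.992, -0.126, 0.0]
wrist_force: [0.3, 0.8, 1.2]
opening: 0.498
```

Request:
{"op": "move_arm", "data": {"moves": [{"gripper": 50, "x": 0, "y": -0.4, "z": 0, "roll": 0}, {"gripper": 50, "x": 0, "y": -0.4, "z": 0, "roll": 0}, {"gripper": 50, "x": 0, "y": -0.4, "z": 0, "roll": 0}, {"gripper": 50, "x": 0, "y": -0.4, "z": 0, "roll": 0}, {"gripper": 50, "x": 0, "y": -0.4, "z": -0.06, "roll": 0}]}}

```text
time_s: 5.3
eef_pos: [0.5576, -0.0904, 0.1935]
eef_rot: [0.0, 0.992, -0.126, 0.0]
wrist_force: [-1.6, -2.4, 2.0]
opening: 0.499
```

Request:
{"op": "move_arm", "data": {"moves": [{"gripper": 50, "x": 0, "y": -0.4, "z": -0.06, "roll": 0}, {"gripper": 50, "x": 0, "y": -0.4, "z": -0.06, "roll": 0}, {"gripper": 50, "x": 0, "y": -0.4, "z": -0.06, "roll": 0}, {"gripper": 50, "x": 0, "y": -0.4, "z": -0.06, "roll": 0}, {"gripper": 50, "x": 0, "y": -0.4, "z": -0.06, "roll": 0}]}}

```text
time_s: 5.92
eef_pos: [0.5624, -0.0707, 0.1963]
eef_rot: [0.0, 0.992, -0.126, -0.0]
wrist_force: [-0.6, -2.3, 1.8]
opening: 0.501
```

```bash
python3 st.py -.05 0 .193;  python3 - <<'E'
from bench import ctrl
import cv2
b=ctrl.camera("scene")["img"][110:290,180:400,::-1]
cv2.imwrite("pics/p7.png",cv2.resize(b,None,fx=3,fy=3,interpolation=cv2.INTER_CUBIC))
E
```

```text
t 5.925 fixture-frame TCP [-0.0773 -0.0008  0.1963] open 0.5 F [-0.6 -2.3  1.8]
tool-x angle err vs -yf -0.005183656562849137 toolz [-0. -0. -1.]
tool shift cm to target [-0.08 -2.73  0.33]
```

View pics/p7.png

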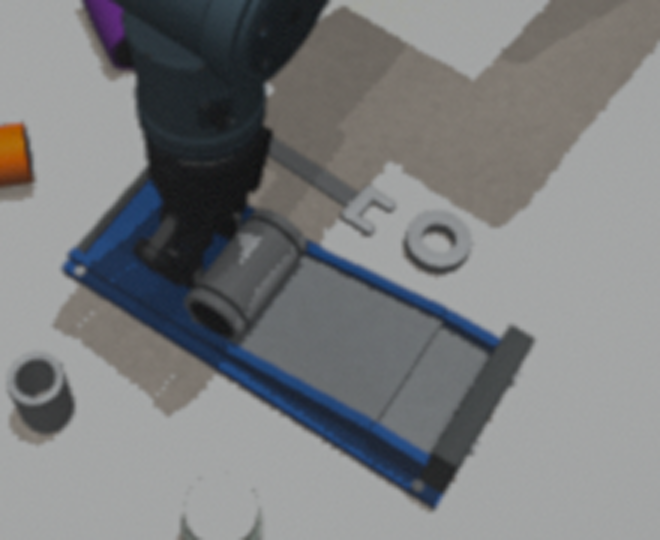

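The sleeve is on the incline square to the rails, with its near face at about (215,310), and a push force of about 2.4 N. I carry on steadily.

Request:
{"op": "move_arm", "data": {"moves": [{"gripper": 50, "x": 0, "y": -0.4, "z": -0.06, "roll": 0}, {"gripper": 50, "x": 0, "y": -0.4, "z": -0.06, "roll": 0}, {"gripper": 50, "x": 0, "y": -0.4, "z": -0.06, "roll": 0}, {"gripper": 50, "x": 0, "y": -0.4, "z": -0.06, "roll": 0}, {"gripper": 50, "x": 0, "y": -0.4, "z": -0.06, "roll": 0}]}}

```text
time_s: 6.6
eef_pos: [0.5675, -0.0513, 0.1993]
eef_rot: [-0.0, 0.992, -0.126, 0.0]
wrist_force: [-1.4, -2.5, 0.7]
opening: 0.498
```

Request:
{"op": "move_arm", "data": {"moves": [{"gripper": 50, "x": 0, "y": -0.4, "z": -0.06, "roll": 0}, {"gripper": 50, "x": 0, "y": -0.4, "z": -0.06, "roll": 0}, {"gripper": 50, "x": 0, "y": -0.4, "z": -0.06, "roll": 0}, {"gripper": 50, "x": 0, "y": -0.4, "z": -0.06, "roll": 0}, {"gripper": 50, "x": 0, "y": -0.4, "z": -0.06, "roll": 0}]}}

```text
time_s: 7.22
eef_pos: [0.5724, -0.0319, 0.2023]
eef_rot: [-0.0, 0.992, -0.126, -0.0]
wrist_force: [-0.3, -2.9, 1.6]
opening: 0.503
```

Request:
{"op": "move_arm", "data": {"moves": [{"gripper": 50, "x": 0, "y": -0.4, "z": -0.06, "roll": 0}, {"gripper": 50, "x": 0, "y": -0.4, "z": -0.06, "roll": 0}, {"gripper": 50, "x": 0, "y": -0.4, "z": -0.06, "roll": 0}, {"gripper": 50, "x": 0, "y": -0.4, "z": -0.06, "roll": 0}, {"gripper": 50, "x": 0, "y": -0.4, "z": -0.06, "roll": 0}]}}

```text
time_s: 7.85
eef_pos: [0.5774, -0.0125, 0.2053]
eef_rot: [-0.0, 0.992, -0.126, -0.0]
wrist_force: [-0.7, -3.0, 1.8]
opening: 0.5
```

Request:
{"op": "move_arm", "data": {"moves": [{"gripper": 50, "x": 0, "y": -0.4, "z": -0.06, "roll": 0}, {"gripper": 50, "x": 0, "y": -0.4, "z": -0.06, "roll": 0}, {"gripper": 50, "x": 0, "y": -0.4, "z": -0.06, "roll": 0}, {"gripper": 50, "x": 0, "y": -0.4, "z": -0.06, "roll": 0}, {"gripper": 50, "x": 0, "y": -0.4, "z": -0.06, "roll": 0}]}}

```text
time_s: 8.48
eef_pos: [0.5824, 0.0068, 0.2083]
eef_rot: [-0.0, 0.992, -0.126, -0.0]
wrist_force: [-0.6, -2.2, 1.2]
opening: 0.501
```

```bash
python3 st.py .07 0 .22;  python3 - <<'E'
from bench import ctrl
import cv2
b=ctrl.camera("scene")["img"][110:290,180:400,::-1]
cv2.imwrite("pics/p8.png",cv2.resize(b,None,fx=3,fy=3,interpolation=cv2.INTER_CUBIC))
E
```

```text
t 8.475 fixture-frame TCP [ 0.0027 -0.0008  0.2083] open 0.5 F [-0.6 -2.2  1.2]
tool-x angle err vs -yf -0.008794673371994577 toolz [-0.  0. -1.]
tool shift cm to target [-0.08 -6.73 -1.17]
```

View pics/p8.png

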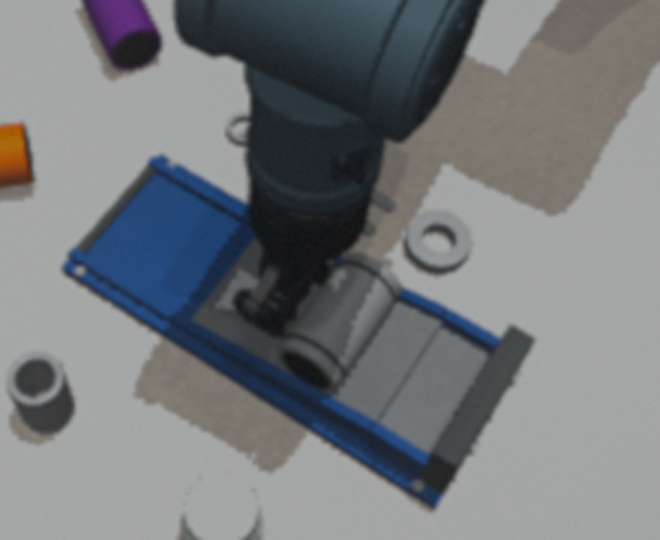

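The sleeve is at x ≈ 0.04 and still square, so step 1's window is covered under contact. Next I push to the edge.

Request:
{"op": "move_arm", "data": {"moves": [{"gripper": 50, "x": 0, "y": -0.4, "z": -0.06, "roll": 0}, {"gripper": 50, "x": 0, "y": -0.4, "z": -0.06, "roll": 0}, {"gripper": 50, "x": 0, "y": -0.4, "z": -0.06, "roll": 0}, {"gripper": 50, "x": 0, "y": -0.4, "z": -0.06, "roll": 0}, {"gripper": 50, "x": 0, "y": -0.4, "z": -0.06, "roll": 0}]}}

```text
time_s: 9.15
eef_pos: [0.5874, 0.0262, 0.2113]
eef_rot: [0.0, 0.992, -0.126, -0.0]
wrist_force: [-0.2, -3.0, 0.2]
opening: 0.5
```

Request:
{"op": "move_arm", "data": {"moves": [{"gripper": 50, "x": 0, "y": -0.4, "z": -0.06, "roll": 0}, {"gripper": 50, "x": 0, "y": -0.4, "z": -0.06, "roll": 0}, {"gripper": 50, "x": 0, "y": -0.4, "z": -0.06, "roll": 0}, {"gripper": 50, "x": 0, "y": -0.4, "z": -0.06, "roll": 0}, {"gripper": 50, "x": 0, "y": -0.4, "z": -0.06, "roll": 0}]}}

```text
time_s: 9.78
eef_pos: [0.5924, 0.0456, 0.2143]
eef_rot: [0.0, 0.992, -0.126, 0.0]
wrist_force: [-0.4, -2.6, 1.0]
opening: 0.501
```

Request:
{"op": "move_arm", "data": {"moves": [{"gripper": 50, "x": 0, "y": -0.4, "z": -0.06, "roll": 0}, {"gripper": 50, "x": 0, "y": -0.3, "z": -0.05, "roll": 0}, {"gripper": 50, "x": 0, "y": -0.3, "z": -0.05, "roll": 0}, {"gripper": 50, "x": 0, "y": -0.3, "z": -0.05, "roll": 0}, {"gripper": 50, "x": 0, "y": -0.3, "z": -0.05, "roll": 0}]}}

```text
time_s: 10.4
eef_pos: [0.5964, 0.061, 0.2169]
eef_rot: [-0.0, 0.992, -0.126, -0.0]
wrist_force: [0.0, -1.6, 0.3]
opening: 0.499
```

Request:
{"op": "move_arm", "data": {"moves": [{"gripper": 50, "x": 0, "y": -0.25, "z": 0, "roll": 0}, {"gripper": 50, "x": 0, "y": -0.25, "z": 0, "roll": 0}, {"gripper": 50, "x": 0, "y": -0.25, "z": 0, "roll": 0}, {"gripper": 50, "x": 0, "y": -0.25, "z": 0, "roll": 0}, {"gripper": 50, "x": 0, "y": 0, "z": 0, "roll": 0}]}}

```text
time_s: 11.02
eef_pos: [0.5988, 0.0707, 0.2168]
eef_rot: [-0.0, 0.992, -0.126, -0.0]
wrist_force: [0.6, 0.5, 0.2]
opening: 0.498
```

```bash
python3 st.py .08 0 .22;  python3 - <<'E'
from bench import ctrl
import cv2
b=ctrl.camera("scene")["img"][110:290,180:400,::-1]
cv2.imwrite("pics/p9.png",cv2.resize(b,None,fx=3,fy=3,interpolation=cv2.INTER_CUBIC))
E
```

```text
t 11.025 fixture-frame TCP [ 0.0687 -0.0008  0.2168] open 0.5 F [0.6 0.5 0.2]
tool-x angle err vs -yf 0.009248339107301717 toolz [-0.  0. -1.]
tool shift cm to target [-0.08 -1.13 -0.32]
```

View pics/p9.png

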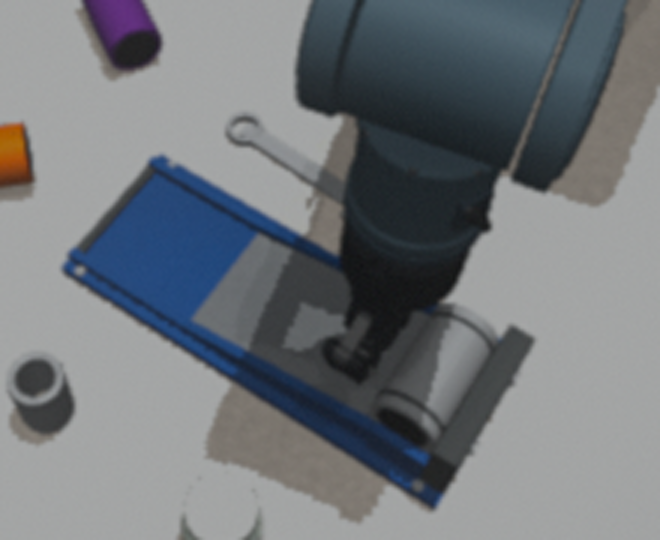

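The force has gone to zero and the sleeve has dropped in against the stop, with its near face at about (405,420). I back off downhill, rise clear and check.

Request:
{"op": "move_arm", "data": {"moves": [{"gripper": 50, "x": 0, "y": 1, "z": -0.2, "roll": 0}, {"gripper": 50, "x": 0, "y": 2, "z": -0.5, "roll": 0}, {"gripper": 50, "x": 0, "y": 3, "z": -4, "roll": 0}, {"gripper": 50, "x": 0, "y": 3, "z": -5, "roll": 0}, {"gripper": 50, "x": 0, "y": 3, "z": -5, "roll": 0}]}}

```text
time_s: 11.7
eef_pos: [0.5679, -0.0479, 0.3656]
eef_rot: [0.0, 0.992, -0.126, 0.0]
wrist_force: [1.3, -0.7, -0.6]
opening: 0.501
```

Request:
{"op": "move_arm", "data": {"moves": [{"gripper": 50, "x": 0, "y": 5, "z": 0, "roll": 0}, {"gripper": 50, "x": 0, "y": 5, "z": 0, "roll": 0}, {"gripper": 50, "x": 0, "y": 4, "z": 0, "roll": 0}, {"gripper": 50, "x": 0, "y": 0, "z": 0, "roll": 0}, {"gripper": 50, "x": 0, "y": 0, "z": 0, "roll": 0}]}}

```text
time_s: 12.32
eef_pos: [0.5334, -0.1818, 0.3641]
eef_rot: [-0.0, 0.992, -0.127, 0.0]
wrist_force: [0.2, 0.1, 0.1]
opening: 0.495
```

```bash
python3 st.py;  python3 - <<'E'
from bench import ctrl
from h import *
q=np.load("q.npy");th=np.linspace(0,2*np.pi,60)
c=ctrl.camera("scene");x,y=250,180
im=cv2.resize(c["img"][y:y+110,x:x+130,::-1],None,fx=5,fy=5,interpolation=cv2.INTER_CUBIC)
for X in(.118,):
  for Y in(-.045,.045):
    p=(proj(c,fw(q,np.c_[X+.025*np.cos(th),0*th+Y,.0553+.025*np.sin(th)]))+q[3:5]+.5-[x,y])*5
    cv2.polylines(im,[p.round().astype(int)],True,(0,255,255),1)
cv2.imwrite("pics/p10.png",im)
E
```

```text
t 12.325 fixture-frame TCP [-0.1922 -0.0004  0.3641] open 0.5 F [0.2 0.1 0.1]
tool-x angle err vs -yf -0.08970964585117258 toolz [ 0.  0. -1.]
```

View pics/p10.png

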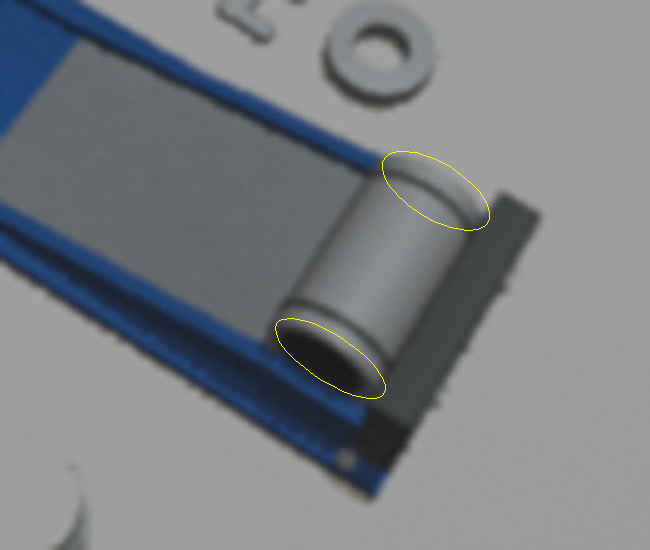

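The predicted end circles for the seated pose match the sleeve at about (330,358) and (436,190) to within 1 mm or so. The arm is clear, so I hand in.

```bash
python3 -c "
from bench import ctrl
print(ctrl.hand_in())"
```

```text
the job is handed in; nothing more can be done
None
```

The sleeve is in the seat against the stop, and I handed the job in at about 12.4 s of the 45 s. The hand-in reports no verdict.

- **Push:** I set the half-open fingers behind the sleeve and rolled it along the landing and up the incline at about 2–3 cm/s. The push force was about 2–3 N. It dropped to zero when the sleeve fell into the seat, and I then backed off downhill and rose clear.
- **Sleeve check:** In the last scene picture, the outline predicted for the seated pose matched both sleeve ends to within about 1–2 mm, and the sleeve sat square. I judged this from the one scene view only.
- **Robot and other objects:** The wrist force read about zero with the arm clear. The jar, spare sleeve, ring and wrench looked unmoved in the pictures, but I did not measure them.
- **Disagreements:** The first fixture fit was about 2 px off in the side view, so I refitted it with small per-camera offsets. The first move call was refused because it left out some of the fields, and nothing moved.

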